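Turn the parts carousel to the wanted fitting

ROBOT

A 6-joint arm with a two-finger parallel gripper is mounted at the origin on a cart in front of the work surface, level with it; the furniture and walls round the work are solid. World frame = base frame: x ahead of the robot, y to its left, z up, the work surface at z = 0. Lengths are in m, angles in rad, forces in N, time in s.
With the tool pointing down it reaches from about 0.275 to 0.875 m from the base axis. Payload 12.5 kg.
Tool frame: the origin (TCP) lies at the very end of the fingers, on their centre line; the grasp point (between the pads) lies 19 mm behind it (arm.grip_point_offset is the distance from the TCP to the grasp point, in m); x points along the fingers, z is the direction in which the jaws open and shut, and the axes are right-handed (so a half turn about x gives the same grasp; the last joint's range is limited). The gripper opens to 85 mm and grips with 20 to 120 N. Pads are 22 mm wide; open, the fingers measure 114 mm over their backs; the gripper's body (76 mm by 85 mm) begins 54 mm behind the grasp point. The pads swing forward as they close: fully open they stand 13 mm farther back than shut.
Start: joints at [-1.2, 0.351, 1.652, -0, 1.139, -0.085], TCP at [0.242, -0.494, 0.231] pointing down, gripper open.
Joint ranges: [-2.75, 2.75], [-0.79, 2.1], [0.01, 2.65], [-1.57, 4.71], [0.07, 3.14], [-2.87, 2.87]. Speed limits (rad/s): [2.22, 2.22, 2.79, 3.14, 3.14, 3.14].

INTERFACE

Orientations are given as a unit quaternion [x, y, z, w].
In Python, from rig import readout, grab_frame, job, spotter, arm gives the robot as it stands. The module is installed in compiled form; this text tells all that it offers.
- The arm moves only by the tool step_arm, never from a script. Its argument "rows" is a list that holds one entry, the list of rows, each a list of 7 numbers: the closure, from 0 (fully open) to 1 (shut), then the shift along the tool's x, y, z in cm, then the turn, a rotation vector about the tool's x, y, z in degrees. In form: [[[fingers, x, y, z, rx, ry, rz], ...]]. A call has 1 to 12 rows; each row shifts and turns the pose as measured when the row begins, along the tool's axes as they then stand; what a row does not reach is not made up. A row lasts 1/10 s, in which the tool goes at most 50 mm and 8.59 degrees, less where a joint would pass 70% of its speed; a pose out of reach is approached as far as the arm can. A call with a gripper value outside its range is refused whole. The fingers move at their own pace and stop on an object; the grip force is fixed at half the most. Time passes only in rows, so rows that do not move let the fingers close. It gives the time, the measured TCP pose, the force and the opening at its end, in the units of the state.
- readout.observe(): the state, without advancing time (a new reading comes with each control period).
- grab_frame(name): name is "side" or "top" or "wrist"; returns a dict with "frame" (420x560x3 uint8, red, green, blue), "depth" (420x560 float32, m along the optical axis (not along the pixel's ray), 0 where there is no reading), "intrinsics" (3x3 intrinsics, pixels), "T" (4x4, takes a point from camera to world coordinates). Camera axes: x right, y down, z forward; pixel columns grow to the right and rows downward; lengths in m; the calibration is good to about 2 mm. The wrist camera is an equidistant fisheye: a pixel r from the principal point sees the ray r / f radians off the axis. A picture is of the moment at which its call begins.
- job.sign_off(): hands the job in, once; it reports no verdict.
Trained networks look in the newest picture that a camera, given by its name, has taken for a name from the list of things; names that differ only in an ending like _2 or _b are one class to them, and where a whole thing is asked for, a point or a joint stands for the part that bears it (a point fixed in the world has none). Each returns a list of dicts, best first, with "confidence" (0 to 1); they miss things now and then, are a little off and sometimes report something else, mostly with a low value. They report only what shows in the picture. A call takes as long as a camera call. They do not tell look-alikes from the thing itself.
- spotter.regions_of(camera, thing): "mask" (420x560 bool, what is visible of it) and "rect" ([centre column, centre row, width, height] in pixels, round what is visible of it).
The state is a dict: "time_s": time; "q": joint angles; "qd": joint speeds; "joint_efforts": joint torques, N m; "tcp_pos": TCP position; "ee_rot": TCP orientation; "force": force on the tool from outside, world axes, zero at the start; "moment": the same for the moment, N m; "opening": opening from 0.0 (shut) to 1.0 (fully open).
Only numpy, scipy, OpenCV 4.12 (cv2) and the standard library are available. Lean on these libraries where they do the work, as an engineer would, in place of code of your own. Each camera call takes 0.05 s, during which the arm holds its last target. There are 200 camera calls.

TASK

Gently turn the parts carousel on the bench, by pushing its rim or one of its yellow finger posts with the fingertips, until the brass elbow fitting in its tray lies straight in front of the red pointer, and leave it at rest there. Nothing is to be picked up: do not touch any of the parts in the tray, and do not move the things standing beside the carousel.

Things in the scene. Friction and masses are not known exactly. Their poses are not given: they have to be found in the camera images.
- carousel_foot: Fixed dark steel foot of the parts carousel, a low disc 224 mm across and 19 mm high. Origin: on the carousel's turning axis, at bench height. Its -x axis points from the turning axis to the red pointer, roughly towards the robot. The pointer is a red cone 24 mm thick, up to 30 mm above the bench, lying in front of the tray 147 to 181 mm from the turning axis, its point towards the axis.
- carousel: Grey round turning tray, 270 mm across, carried by the foot. Origin: on the vertical turning axis, 20 mm above the bench; z up. It turns freely either way, at least a full turn, against light friction (about 1 N pushed at the rim) and stays where it is left. The floor is 25 mm, the 4 mm thick rim and the dividers are 42 mm above the bench; a domed hub 60 mm across reaches 54 mm above it. Five radial dividers make five equal compartments of 72 degrees; each holds one part.
- post_0 (a point): Top centre of a yellow finger post on the tray: an upright pin 14 mm thick, 126 mm from the turning axis just inside the rim, at the outer end of a divider; it reaches 78 mm above the bench, 36 mm above the rim. Turns with the tray.
- post_1 (a point): Top centre of the next yellow finger post, 72 degrees anticlockwise (seen from above) from post_0; otherwise the same.
- post_2 (a point): Top centre of the next yellow finger post, 144 degrees anticlockwise (seen from above) from post_0; otherwise the same.
- post_3 (a point): Top centre of the next yellow finger post, 216 degrees anticlockwise (seen from above) from post_0; otherwise the same.
- post_4 (a point): Top centre of the next yellow finger post, 288 degrees anticlockwise (seen from above) from post_0; otherwise the same.
- elbow: Brass-coloured elbow pipe fitting, 57 x 48 x 21 mm, lying flat: the part that is wanted. Lies loose in one of the five compartments, about 82 mm from the turning axis. Origin: centre of its underside.
- bearing_small: Small sealed ball bearing, 52 mm across, 15 mm high, lying flat. Lies loose in one of the five compartments, about 82 mm from the turning axis. Origin: centre of its underside.
- relay_grey: Grey plug-in relay, 29 x 29 x 39 mm, standing. Lies loose in one of the five compartments, about 82 mm from the turning axis. Origin: centre of its underside.
- nut_loose: Steel hexagon nut, 24 x 28 x 13 mm, lying flat. Lies loose in one of the five compartments, about 82 mm from the turning axis. Origin: centre of its underside.
- relay_black: Black plug-in relay, 29 x 29 x 39 mm, standing. Lies loose in one of the five compartments, about 82 mm from the turning axis. Origin: centre of its underside.
- grease_tub: White tub with a blue lid, 68 mm across, 53 mm high. Stands on the bench beside the carousel, to be left alone. Origin: centre of its underside.
- cube_carton: Small printed cardboard box, 64 x 63 x 63 mm. Stands on the bench beside the carousel, to be left alone. Origin: centre of its underside.
- rubber_mount: Round black rubber mount with an upright stud, 68 mm across, 58 mm high. Stands on the bench beside the carousel, to be left alone. Origin: centre of its underside.
Mind the look-alikes: they are no part of the job. Of the things that look like the elbow, the middle-sized one is meant.

How it is judged:
At the end, for the whole second after the job is handed in: The centre of the brass elbow is within 18 mm either side of the line from the turning axis through the red pointer, on the pointer's side; the tray is at rest; all five parts are still down in the tray; the tub, the box and the rubber mount are within 15 mm of where they stood (y of elbow in the frame of carousel_foot between -0.018 and 0.018 m and x of elbow in the frame of carousel_foot below -0.05 m and angular speed of carousel below 0.05 rad/s and height (world z) of elbow between 0.02 and 0.035 m and horizontal distance between each of elbow, bearing_small, relay_grey, nut_loose, relay_black and carousel_foot below 0.125 m and height (world z) of bearing_small between 0.02 and 0.035 m and height (world z) of relay_grey between 0.02 and 0.035 m and height (world z) of nut_loose between 0.02 and 0.035 m and height (world z) of relay_black between 0.02 and 0.035 m and distance of each of grease_tub, cube_carton, rubber_mount from where it was at the start of the episode below 0.015 m); the robot touches nothing.
It fails at once if a part in the tray is touched by the robot (over 0.5 N) (contact force between any of the fingers, the arm and elbow above 0.5 N or contact force between any of the fingers, the arm and bearing_small above 0.5 N or contact force between any of the fingers, the arm and relay_grey above 0.5 N or contact force between any of the fingers, the arm and nut_loose above 0.5 N or contact force between any of the fingers, the arm and relay_black above 0.5 N).
It fails at once if a part is lifted out of the tray (height (world z) of any of elbow, bearing_small, relay_grey, nut_loose, relay_black above 0.04 m).
It fails at once if the tray is spun fast (over 3 rad/s) (angular speed of carousel above 3 rad/s).
It fails at once if a thing beside the carousel is moved by more than 15 mm (distance of any of grease_tub, cube_carton, rubber_mount from where it was at the start of the episode above 0.015 m).
It also fails if it takes over 58 s, if anything falls off the work surface, if the arm or the gripper's body presses on something with over 40 N, if the wrist force passes 120 N, or if a joint passes its speed limit or range.

## Working session

There is one attempt and no reset: what is moved stays moved. The work goes in short steps, Python scripts to look and compute and a tool call to move; the robot and the scene stay as the last step left them, time stands still between calls to the robot, and variables do not carry over. Pictures are saved under pics/ and viewed, about 8 in all and at most 12, crops included, and the job is handed in when it is done.

Besides the shell and the picture viewer there is one more tool, called after "Call:" by a JSON object that holds its "method" and its "body", one argument or row to a line. step_arm: Moves the arm, as the interface text tells. Its arguments: {"type":"object","properties":{"rows":{"type":"array"}},"required":["rows"]}

```bash
mkdir -p pics; cat > h.py <<'E'
import numpy as np, cv2
from rig import readout, grab_frame, job, spotter, arm
def world(c,u,v):
    K=c['intrinsics'];z=c['depth'][v,u]
    p=np.stack([(u-K[0,2])/K[0,0]*z,(v-K[1,2])/K[1,1]*z,z,np.ones_like(z)])
    return (c['T']@p)[:3].T
def save(c,n): cv2.imwrite('pics/'+n,c['frame'][:,:,::-1])
E
python3 - <<'E'
from h import *
s=readout.observe();print(s['time_s'],s['tcp_pos'],s['ee_rot'],s['opening'])
for n in ['top','side']:
    c=grab_frame(n);save(c,n+'0.png');print(n,c['T'].round(3).tolist())
    for t in ['carousel','carousel_foot','elbow','bearing_small','relay_grey','nut_loose','relay_black','grease_tub','cube_carton','rubber_mount']:
        for r in spotter.regions_of(n,t)[:3]:
            v,u=np.nonzero(r['mask'])
            p=world(c,u,v) if len(u) else np.zeros((1,3))
            print(t,round(r['confidence'],2),np.round(r['rect']),np.median(p,0).round(3),(np.percentile(p,2,axis=0)).round(3),np.percentile(p,98,axis=0).round(3))
E
```

```text
0.0 [ 0.24199838 -0.49353698  0.23074788] [ 0.37437121  0.60035221 -0.37387213  0.59970247] 0.9969229119147389
top [[-0.047, -0.979, 0.2, 0.422], [-0.999, 0.047, -0.006, 0.03], [-0.003, -0.2, -0.98, 1.078], [0.0, 0.0, 0.0, 1.0]]
carousel 0.93 [297. 238. 114. 116.] [ 0.577 -0.007  0.025] [ 0.453 -0.13   0.021] [0.702 0.115 0.072]
carousel_foot 0.65 [286. 305.  16.  24.] [0.418 0.024 0.007] [0.394 0.003 0.001] [0.445 0.044 0.03 ]
elbow 0.89 [276. 128.  37.  27.] [0.851 0.028 0.023] [ 0.823 -0.014  0.01 ] [0.878 0.072 0.029]
elbow 0.67 [276. 262.  28.  18.] [0.51  0.056 0.042] [0.497 0.021 0.035] [0.541 0.071 0.048]
elbow 0.58 [178. 281.  18.  19.] [0.496 0.281 0.011] [ 0.472  0.258 -0.002] [0.508 0.294 0.017]
bearing_small 0.7 [319. 268.  19.  26.] [ 0.507 -0.049  0.039] [ 0.481 -0.073  0.035] [ 0.528 -0.027  0.043]
relay_grey 0.75 [263. 226.  17.  12.] [0.603 0.067 0.064] [0.589 0.055 0.051] [0.618 0.081 0.067]
nut_loose 0.46 [297. 237. 120. 110.] [ 0.577 -0.008  0.025] [ 0.452 -0.131  0.02 ] [0.701 0.115 0.069]
nut_loose 0.4 [331. 226.   9.  11.] [ 0.596 -0.089  0.036] [ 0.584 -0.1  
[... 1282 characters left out ...]
72 [296. 226.  10.  17.] [0.605 0.078 0.053] [0.59  0.064 0.033] [0.621 0.088 0.066]
relay_black 0.21 [304. 217.  89.  51.] [0.574 0.013 0.033] [ 0.454 -0.196  0.003] [0.702 0.127 0.073]
grease_tub 0.86 [283. 260.  28.  25.] [0.637 0.255 0.045] [0.607 0.21  0.004] [0.666 0.267 0.055]
grease_tub 0.26 [324. 237.  92.  17.] [0.437 0.037 0.006] [0.397 0.006 0.   ] [0.639 0.125 0.027]
grease_tub 0.21 [303. 218.  89.  50.] [0.577 0.014 0.033] [ 0.454 -0.139  0.005] [0.703 0.127 0.074]
cube_carton 0.56 [300. 191.  18.  23.] [ 0.583 -0.251  0.042] [ 0.55  -0.303  0.002] [ 0.616 -0.238  0.064]
rubber_mount 0.52 [337. 200.  21.  20.] [ 0.46  -0.164  0.036] [ 0.43  -0.214  0.005] [ 0.492 -0.148  0.052]
```

```bash
python3 - <<'E'
from h import *
c=grab_frame('top')
f=c['frame'][110:340,150:450];cv2.imwrite('pics/top1.png',cv2.resize(f[:,:,::-1],None,fx=2.6,fy=2.6,interpolation=cv2.INTER_CUBIC))
v,u=np.mgrid[0:420,0:560];v=v.ravel();u=u.ravel();p=world(c,u,v);rgb=c['frame'][v,u].astype(int)
near=np.hypot(p[:,0]-.578,p[:,1]+.007)
# rim fit
r=(near>.11)&(near<.145)&(abs(p[:,2]-.042)<.004)
from scipy.optimize import least_squares
q=p[r]
s=least_squares(lambda a:np.hypot(q[:,0]-a[0],q[:,1]-a[1])-.133,[.578,-.007],loss='soft_l1',f_scale=.002).x;print('axis',s)
def blobs(m,name):
    im=np.zeros((420,560),np.uint8);im[v[m],u[m]]=1
    n,l=cv2.connectedComponents(im)
    for i in range(1,n):
        k=(l[v,u]==i)
        if k.sum()<4: continue
        d=np.median(p[k],0);print(name,k.sum(),d.round(3),'r',np.hypot(*(d[:2]-s)).round(3),'ang',np.degrees(np.arctan2(d[1]-s[1],d[0]-s[0])).round(1))
hsv=cv2.cvtColor(c['frame'],cv2.COLOR_RGB2HSV)[v,u].astype(int)
blobs((p[:,2]>.07)&(near<.15)&(near>.1),'post')
blobs(((hsv[:,0]<8)|(hsv[:,0]>172))&(hsv[:,1]>150)&(hsv[:,2]>80)&(near<.25),'red')
for x in spotter.regions_of('top','elbow'):
    b,a=np.nonzero(x['mask']);e=world(c,a,b);d=(e.min(0)+e.max(0))/2
    print('elbow',round(x['confidence'],2),e.mean(0).round(3),np.hypot(*(e.mean(0)[:2]-s)).round(3),np.degrees(np.arctan2(e.mean(0)[1]-s[1],e.mean(0)[0]-s[0])).round(1))
print(readout.observe()['time_s'])
E
```

```text
axis [ 0.57691146 -0.00697773]
post 32 [0.684 0.056 0.077] r 0.124 ang 30.6
post 30 [ 0.671 -0.09   0.077] r 0.125 ang -41.4
post 32 [0.549 0.115 0.076] r 0.125 ang 102.9
post 32 [ 0.527 -0.122  0.077] r 0.126 ang -113.6
post 30 [0.451 0.004 0.078] r 0.126 ang 174.8
red 89 [0.411 0.023 0.025] r 0.169 ang 169.8
elbow 0.7 [0.494 0.276 0.019] 0.295 106.3
elbow 0.65 [0.514 0.052 0.044] 0.086 137.1
elbow 0.58 [0.851 0.03  0.023] 0.277 7.6
1.2
```

View pics/top1.png

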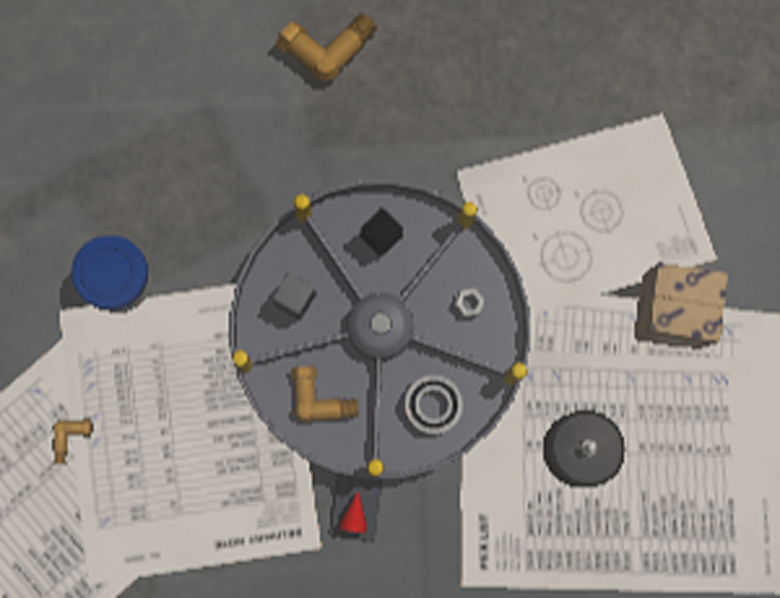

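```bash
cat >> h.py <<'E'
from scipy.spatial.transform import Rotation as R
def todo(target):
    s=readout.observe();r=R.from_quat(s['ee_rot']);M=r.as_matrix()
    print('t',s['time_s'],'tcp',s['tcp_pos'].round(4) if hasattr(s['tcp_pos'],'round') else s['tcp_pos'],'F',np.round(s['force'],1))
    print('tool axes (cols)\n',M.round(3));print('cm in tool',(M.T@(np.array(target)-s['tcp_pos'])*100).round(2))
E
python3 -c "
from h import *
todo([.449,.045,.15])"
```

```text
t 1.2 tcp [ 0.2421 -0.4938  0.2313] F [-0.   0.3 -0.2]
tool axes (cols)
 [[ 0.     0.898  0.44 ]
 [-0.     0.44  -0.898]
 [-1.    -0.     0.   ]]
cm in tool [  8.13  42.29 -39.28]
```

Call:
{"method": "step_arm", "body": {
  "rows": [
    [[1,0,0,0,6.5,0,0],[1,0,0,0,6.5,0,0],[1,0,0,0,6.5,0,0],[1,0,0,0,6.5,0,0],[1,0,1.5,-4,0,0,0],[1,0,1.5,-4,0,0,0],[1,0,1.5,-4,0,0,0],[1,0,1.5,-4,0,0,0],[1,0,1.5,-4,0,0,0],[1,0,1.5,-4,0,0,0],[1,0,1.5,-4,0,0,0],[1,0,1.5,-4,0,0,0]]
  ]
}}

```text
time_s: 2.4
tcp_pos: [0.37, -0.1688, 0.2311]
ee_rot: [-0.506, -0.492, 0.506, -0.495]
force: [0.8, 0.1, 1.1]
opening: -0.001
```

```bash
python3 -c "
from h import *
todo([.449,.045,.15])"
```

```text
t 2.4 tcp [ 0.37   -0.1688  0.2311] F [0.8 0.1 1.1]
tool axes (cols)
 [[ 0.002  1.    -0.025]
 [-0.003 -0.025 -1.   ]
 [-1.     0.002  0.003]]
cm in tool [  8.07   7.34 -21.59]
```

Call:
{"method": "step_arm", "body": {
  "rows": [
    [[1,1,1.4,-4,0,0,0],[1,1,1.4,-4,0,0,0],[1,1,1.4,-4,0,0,0],[1,1,1.4,-4,0,0,0],[1,1,1.4,-4,0,0,0],[1,1,0.4,-2,0,0,0],[1,1,0,0,0,0,0],[1,0,0,0,0,0,0]]
  ]
}}

```text
time_s: 3.2
tcp_pos: [0.4537, 0.0624, 0.1598]
ee_rot: [0.506, 0.492, -0.504, 0.498]
force: [0.1, -0.2, -0.6]
opening: 0.003
```

```bash
python3 -c "
from h import *
todo([.448,.045,.056])
c=grab_frame('wrist');save(c,'w1.png')"
```

```text
t 3.2 tcp [0.4537 0.0624 0.1598] F [ 0.1 -0.2 -0.6]
tool axes (cols)
 [[ 0.009  1.    -0.019]
 [-0.005 -0.019 -1.   ]
 [-1.     0.009  0.004]]
cm in tool [10.38 -0.62  1.7 ]
```

View pics/w1.png

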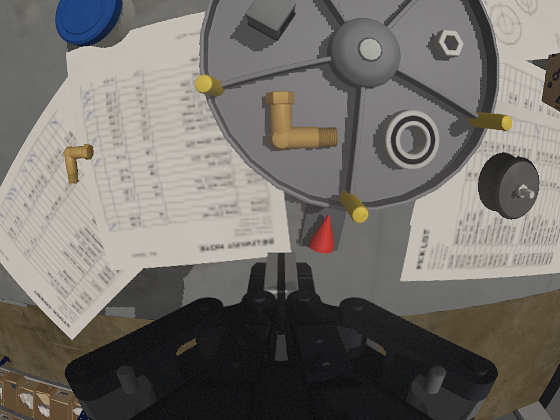

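Call:
{"method": "step_arm", "body": {
  "rows": [
    [[1,3,-0.3,0.6,0,0,0],[1,3,-0.3,0.6,0,0,0],[1,2.5,0,0,0,0,0],[1,1.5,0,0,0,0,0],[1,0,0,0,0,0,0],[1,0,0,0,0,0,0]]
  ]
}}

```text
time_s: 3.85
tcp_pos: [0.4509, 0.0432, 0.0617]
ee_rot: [0.51, 0.487, -0.504, 0.498]
force: [1.2, -0.4, -0.1]
opening: 0.002
```

```bash
python3 -c "
from h import *
todo([.448,.03,.056])"
```

```text
t 3.85 tcp [0.4509 0.0432 0.0617] F [ 1.2 -0.4 -0.1]
tool axes (cols)
 [[ 0.017  0.999 -0.028]
 [-0.005 -0.028 -1.   ]
 [-1.     0.017  0.004]]
cm in tool [ 0.57 -0.27  1.32]
```

Call:
{"method": "step_arm", "body": {
  "rows": [
    [[1,0.3,0,0.6,0,0,0],[1,0,0,0.6,0,0,0],[1,0,0,0.6,0,0,0],[1,0,0,0.6,0,0,0],[1,0,0.05,0.6,0,0,0],[1,0,0.05,0.6,0,0,0],[1,0,0.1,0.6,0,0,0],[1,0,0.1,0.6,0,0,0],[1,0,0.1,0.5,0,0,0],[1,0,0.1,0.4,0,0,0],[1,0,0,0.2,0,0,0],[1,0,0,0,0,0,0]]
  ]
}}

```text
time_s: 5.05
tcp_pos: [0.4563, -0.0225, 0.0622]
ee_rot: [0.512, 0.486, -0.503, 0.499]
force: [0.5, 0.2, -0.6]
opening: 0.001
```

```bash
cat >look.py <<'E'
from h import *
todo([.455,-.04,.058])
c=grab_frame('top');save(c,'t_%d.png'%(readout.observe()['time_s']*100))
s=np.array([.577,-.007])
v,u=np.mgrid[0:420,0:560];v=v.ravel();u=u.ravel();p=world(c,u,v)
hsv=cv2.cvtColor(c['frame'],cv2.COLOR_RGB2HSV)[v,u].astype(int)
near=np.hypot(p[:,0]-s[0],p[:,1]-s[1])
m=(p[:,2]>.07)&(p[:,2]<.085)&(near<.135)&(near>.11)&(hsv[:,1]>120)
im=np.zeros((420,560),np.uint8);im[v[m],u[m]]=1
n,l=cv2.connectedComponents(im)
for i in range(1,n):
    k=l[v,u]==i
    if k.sum()>9: d=np.median(p[k],0);print('post',k.sum(),d.round(3),np.degrees(np.arctan2(d[1]-s[1],d[0]-s[0])).round(1))
for x in spotter.regions_of('top','elbow'):
    b,a=np.nonzero(x['mask']);e=world(c,a,b)[:,:2].mean(0)-s
    print('elbow',round(x['confidence'],2),np.hypot(*e).round(3),np.degrees(np.arctan2(e[1],e[0])).round(1))
E
python3 look.py
```

```text
t 5.05 tcp [ 0.4563 -0.0225  0.0622] F [ 0.5  0.2 -0.6]
tool axes (cols)
 [[ 0.022  0.999 -0.03 ]
 [-0.005 -0.03  -1.   ]
 [-1.     0.023  0.005]]
cm in tool [ 0.43 -0.09  1.75]
post 30 [ 0.695 -0.05   0.076] -20.0
post 27 [0.654 0.091 0.078] 52.1
post 26 [ 0.573 -0.132  0.077] -91.8
post 30 [0.507 0.097 0.078] 123.8
elbow 0.81 0.274 7.7
elbow 0.72 0.295 105.9
elbow 0.32 0.265 -89.6
```

Call:
{"method": "step_arm", "body": {
  "rows": [
    [[1,0,0.05,0.4,0,0,0],[1,0,0.1,0.4,0,0,0],[1,0,0.1,0.4,0,0,0],[1,0,0.1,0.4,0,0,0],[1,0,0.1,0.4,0,0,0],[1,0,0.1,0.2,0,0,0],[1,0,0,0,0,0,0]]
  ]
}}

```text
time_s: 5.85
tcp_pos: [0.4618, -0.0461, 0.0626]
ee_rot: [0.512, 0.486, -0.503, 0.5]
force: [0.5, -0.0, -0.1]
opening: 0.001
```

```bash
python3 look.py
```

```text
t 5.85 tcp [ 0.4618 -0.0461  0.0626] F [ 0.5 -0.  -0.1]
tool axes (cols)
 [[ 0.023  0.999 -0.029]
 [-0.005 -0.029 -1.   ]
 [-1.     0.023  0.004]]
cm in tool [ 0.44 -0.71 -0.59]
post 31 [ 0.701 -0.025  0.077] -8.3
post 30 [0.633 0.106 0.077] 63.7
post 27 [ 0.598 -0.131  0.077] -80.5
post 29 [0.488 0.081 0.077] 135.3
elbow 0.59 0.276 7.5
elbow 0.53 0.295 106.4
```

Call:
{"method": "step_arm", "body": {
  "rows": [
    [[1,0,0,-0.5,0,0,0],[1,-1,0,-0.5,0,0,0],[1,-4,0,0,0,0,0],[1,-4,0,0,0,0,0],[1,-4,0,0,0,0,0],[1,-3,-3,3,0,0,0],[1,0,-4,3,0,0,0],[1,0,-2,4,0,0,0],[1,0,0,5,0,0,0],[1,0,0,5,0,0,0],[1,0,0,5,0,0,0],[1,0,0,0,0,0,0]]
  ]
}}

```text
time_s: 7.15
tcp_pos: [0.3601, -0.2819, 0.2352]
ee_rot: [0.509, 0.485, -0.5, 0.505]
force: [-0.2, 1.0, 0.2]
opening: 0.005
```

```bash
python3 look.py; python3 look.py | grep post; python3 - <<'E'
from h import *
c=grab_frame('top');f=c['frame'][110:340,150:450];cv2.imwrite('pics/end.png',cv2.resize(f[:,:,::-1],None,fx=2.6,fy=2.6,interpolation=cv2.INTER_CUBIC))
# elbow by brass colour in the tray
v,u=np.mgrid[0:420,0:560];v=v.ravel();u=u.ravel();p=world(c,u,v);hsv=cv2.cvtColor(c['frame'],cv2.COLOR_RGB2HSV)[v,u].astype(int)
d=p[:,:2]-[.577,-.007];m=(np.hypot(*d.T)<.118)&(hsv[:,1]>110)&(hsv[:,0]>8)&(hsv[:,0]<25)&(p[:,2]<.06)&(p[:,2]>.03)
a=np.radians(169.8);t=np.array([np.cos(a),np.sin(a)]);n=np.array([-t[1],t[0]])
q=d[m];print(m.sum(),'along',(q@t).mean(),np.percentile(q@t,[1,99]),'across',(q@n).mean(),np.percentile(q@n,[1,99]))
for k in ['grease_tub','cube_carton','rubber_mount']:
    r=spotter.regions_of('top',k)
    if r: b,a=np.nonzero(r[0]['mask']);print(k,np.median(world(c,a,b),0).round(3))
E
```

```text
t 7.15 tcp [ 0.3601 -0.2819  0.2352] F [-0.2  1.   0.2]
tool axes (cols)
 [[ 0.029  0.999 -0.02 ]
 [-0.011 -0.02  -1.   ]
 [-1.     0.03   0.011]]
cm in tool [ 17.72   8.49 -24.57]
post 29 [ 0.701 -0.025  0.077] -8.3
post 30 [0.633 0.105 0.076] 63.6
post 25 [ 0.598 -0.132  0.077] -80.3
post 29 [0.487 0.081 0.077] 135.4
post 30 [ 0.465 -0.065  0.077] -152.8
elbow 0.72 0.275 7.3
elbow 0.51 0.086 170.7
post 31 [ 0.701 -0.025  0.076] -8.4
post 30 [0.633 0.106 0.077] 63.7
post 27 [ 0.598 -0.132  0.077] -80.5
post 29 [0.487 0.082 0.077] 135.3
post 28 [ 0.465 -0.065  0.077] -152.7
245 along 0.08518018300739198 [0.06716828 0.10588778] across -0.0003156336817456002 [-0.03219481  0.03076896]
grease_tub [0.633 0.229 0.052]
cube_carton [ 0.579 -0.272  0.06 ]
rubber_mount [ 0.46  -0.179  0.037]
```

View pics/end.png

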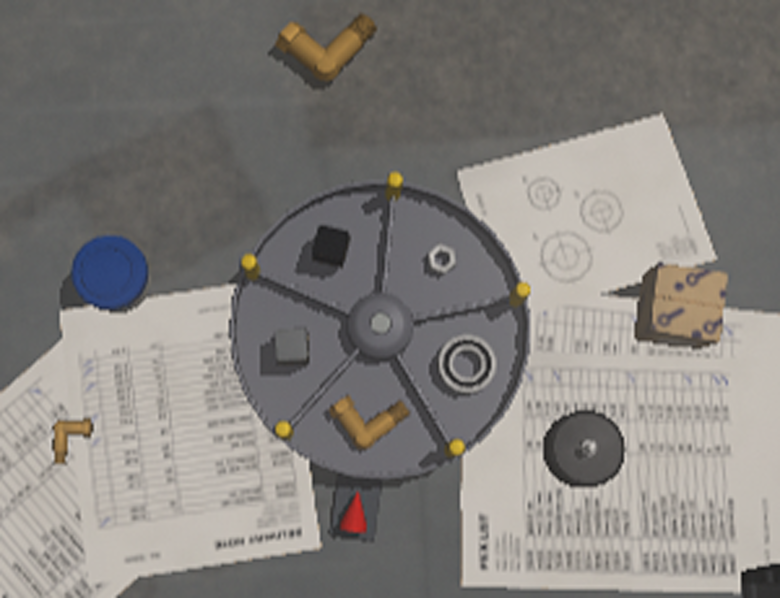

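```bash
python3 -c "
from rig import job
print(job.sign_off())"
```

```text
the job is handed in; nothing more can be done
None
```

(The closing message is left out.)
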